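# Reset the tripped starter of the dust extractor and start it

### The arm

A 6-joint arm with a two-finger parallel gripper is mounted at the origin on the work surface. World frame = base frame: x ahead of the robot, y to its left, z up, the work surface at z = 0. Lengths are in m, angles in rad, forces in N, time in s.
With the tool pointing down it reaches from about 0.275 to 0.75 m from the base axis. Payload 10.2 kg.
Tool frame: the origin (TCP) lies at the very end of the fingers, on their centre line; the grasp point (between the pads) lies 19 mm behind it; z points along the fingers, y is the direction in which the jaws open and shut (so a half turn about z gives the same grasp; the last joint's range is limited). The gripper opens to 88 mm and grips with 3 to 60 N. Pads are 18 mm wide; open, the fingers measure 123 mm over their backs; the gripper's body (75 mm by 187 mm) begins 45 mm behind the grasp point.
Start: joints at [1.048, 0.313, 1.498, -0, 1.331, -0.223], TCP at [0.155, 0.502, 0.239] pointing down, gripper open.
Joint ranges: [-2.94, 2.94], [-0.97, 2.17], [0.19, 2.56], [-1.23, 4.37], [0.02, 3.11], [-2.88, 2.88]. Speed limits (rad/s): [2.39, 2.39, 3.01, 3.14, 3.14, 3.14].

### API

Orientations are given as a rotation vector (axis times angle).
In Python, from bench import manip, effector, kin, readout, grab_frame, calibration, sign_off, boxes_of gives the robot as it stands. Calls block until the motion is done:
- manip.move_ptp(position, orientation): joint-space move of the TCP to a pose.
- manip.servo_line(position, ori=None, vel=0.15): straight line of the TCP; ori=None keeps the orientation; vel is the mean speed in m/s.
- manip.set_joints(angles): joint-space move.
- effector.move_gripper(opening, f_grip=None): opening from 0.0 (shut) to 1.0 (fully open); f_grip is the grip in N (None keeps the last); returns when the fingers have stopped.
- manip.dwell(seconds).
- kin.inverse_kinematics(position, orientation): joint angles nearest the present ones, or None.
- readout.state(): the state.
- grab_frame(name): name is "side" or "top" or "wrist"; returns the picture (420x560x3 uint8, blue, green, red); there is no depth.
- calibration(name): a dict with "K" (3x3 intrinsics, pixels), "R" (3x3) and "t" (3): a world point X has camera coordinates R X + t; the wrist camera has in their place "T_tool_cam" (4x4, takes a point from camera to tool coordinates, whose origin is the TCP and whose axes are the flange's). Camera axes: x right, y down, z forward; pixel columns grow to the right and rows downward; lengths in m; the calibration is good to about 2 mm. A picture is of the moment at which its call begins: read the wrist's pose just before it. calibration takes no time and is no camera call.
A pose or a line that the arm cannot do raises manip.Unreachable and nothing moves.
- sign_off(): hands the job in, once; it reports no verdict.
Trained networks look in the newest picture that a camera, given by its name, has taken for a name from the list of things; names that differ only in an ending like _2 or _b are one class to them, and where a whole thing is asked for, a point or a joint stands for the part that bears it (a point fixed in the world has none). Each returns a list of dicts, best first, with "confidence" (0 to 1); they miss things now and then, are a little off and sometimes report something else, mostly with a low value. They report only what shows in the picture. A call takes as long as a camera call.
- boxes_of(camera, target): "extent" ([left, top, right, bottom] in pixels, round what is visible of it).
The state is a dict: "time_s": time; "qpos": joint angles; "qvel": joint speeds; "joint_efforts": joint torques, N m; "position": TCP position; "tool_rot": TCP orientation; "force": force on the tool from outside, world axes, zero at the start; "torque": the same for the moment, N m; "grip_width": opening from 0.0 (shut) to 1.0 (fully open).
Only numpy, scipy, OpenCV 4.12 (cv2) and the standard library are available. Lean on these libraries where they do the work, as an engineer would, in place of code of your own. Each camera call takes 0.05 s, during which the arm holds its last target. There are 200 camera calls.

### The job

The dust extractor has cut out because the overload in its starter, the grey sloping box screwed to the bench, has tripped. Reach a fingertip into the square well and push the sunken reset plunger fully home, then press the start button inside the round guard collar right down and let it spring back. Keep off the stop mushroom, and leave the bottle, tin, mallet and sanding block standing where they are.

Things in the scene. Friction and masses are not known exactly. Their poses are not given: they have to be found in the camera images.
- starter: Motor starter fixed to the bench: grey case, aluminium lid, 145 deep (x) x 280 wide (y) mm. Origin: middle of the footprint, on the bench; z up, x away from the operator side. The lid falls to -x at 15 degrees; its centre is 85 mm up (edges 66 and 104). Three controls, square to the lid, stand at x = 0, y = -85, 0, +85 mm, in changing order. Two conduits leave the back, 60 mm long.
- reset_rim (a point): Centre of the mouth of the reset well, a square well of 50 x 50 mm inside (sides along the console's x and y), black, its rim 4 mm above the lid, 31 mm from rim to floor. z points out of the well, square to the lid; x points up the slope.
- reset_face (a point): Centre of the end face of the reset plunger, a flat grey round plunger 26 mm across, standing in the middle of the square well's floor. Moves with the plunger. Tripped, the face is about 16 mm below the rim (up to 2 mm deeper at the start); home, it is 26 mm below the rim and still 5 mm above the well's floor. z points out of the well.
- reset_plunger (a joint): How far the reset plunger has been pushed in, m: 0 fully out (tripped), 0.010 fully home against its stop. No spring: it moves stiffly, at about 5 N, and stays where it is left.
- start_rim (a point): Centre of the rim of the start button's guard collar, a black round collar 54 mm inside and 66 mm outside diameter, rim 12 mm above the lid. z points out of the collar, square to the lid; x points up the slope.
- start_face (a point): Centre of the face of the start button, a flat grey round head 40 mm across in the middle of the collar, 16 mm below the collar's rim at rest. Moves with the button. z points out of the collar.
- start_button (a joint): How far the start button is pressed, m: 0 at rest, 0.006 right down. Spring return: about 2 N to begin to move it, 6.3 N right down.
- stop_top (a point): Middle of the top of the stop button, a grey mushroom 45 mm across that stands free, with no collar, its top 23 mm above the lid. Not to be pressed.
- stop_button (a joint): How far the stop mushroom is pressed, m: 0 at rest, 0.006 right down; a push of about 5 N begins to move it.
- glue_bottle: Bystander: white squeeze bottle with a pointed nozzle, 60 mm across, 190 mm tall, standing loose, to the -y side of the starter. Origin at the centre of its underside.
- sanding_block: Bystander: wood and cork sanding block, 60 x 110 x 36 mm, lying loose on the operator side of the starter. Origin at the centre of its underside, y along its length.
- mallet: Bystander: joiner's wooden mallet lying flat, loose, to the +y side of the starter; 315 mm long, head 60 x 130 x 60 mm. Origin on the bench, 110 mm from the middle of the head, which lies to +x of it; the handle runs to -x.
- varnish_tin: Bystander: closed tin, 74 mm across, 75 mm tall, standing loose, in front of the +y end of the starter. Origin at the centre of its underside.

How it is judged:
On the way, in this order (a step that is already met when the one before it is completed fails the run):
1. the reset plunger is pushed fully home (value of joint reset_plunger above 0.0085 m), for 0.1 s.
2. the start button is pressed right down (value of joint start_button above 0.0045 m), for 0.1 s.
At the end, for the whole second after the job is handed in: The reset plunger is home (within 1.5 mm of its stop), the start button has been pressed right down after that (within 1.5 mm of its stop) and has sprung back, and the stop button is at rest (value of joint reset_plunger above 0.0085 m and value of joint each of start_button, stop_button below 0.001 m); the robot touches nothing.
It fails at once if the stop mushroom is pressed (more than 2.5 mm) (value of joint stop_button above 0.0025 m).
It fails at once if the start button is pressed while the overload is still tripped (value of joint start_button above 0.003 m and value of joint reset_plunger below 0.007 m).
It fails at once if a tool or container beside the starter is shifted by more than 20 mm, lifted or knocked over (distance of any of glue_bottle, sanding_block, mallet, varnish_tin from where it was at the start of the episode above 0.02 m or angle between any of glue_bottle, sanding_block, mallet, varnish_tin's own z axis and vertical above 0.3 rad).
It also fails if it takes over 45 s, if anything falls off the work surface, if the arm or the gripper's body presses on something with over 40 N, if the wrist force passes 120 N, or if a joint passes its speed limit or range.

## Working session

There is one attempt and no reset: what is moved stays moved. The work goes in short steps, each a Python script; the robot and the scene stay as the last script left them, time stands still between calls to the robot, and variables do not carry over. Pictures are saved under pics/ and viewed, about 8 in all and at most 12, crops included, and the job is handed in when it is done.

```bash
mkdir -p pics; ls; python3 - <<'E'
from bench import *
import cv2,numpy as np
for c in ("top","side"):
    im=grab_frame(c); cv2.imwrite(f"pics/{c}0.png",im)
    k=calibration(c); print(c,k["K"].round(1).tolist(),k["R"].round(4).tolist(),k["t"].round(4).tolist())
    for n in ("starter","reset_rim","reset_face","start_face","stop_top","glue_bottle","mallet","varnish_tin","sanding_block"):
        print(n,[(np.round(b["extent"]).tolist(),round(b["confidence"],2)) for b in boxes_of(c,n)][:3])
print(calibration("wrist")); s=readout.state(); print(s)
E
```

```text
pics
top [[416.0, 0.0, 279.8], [0.0, 416.0, 210.0], [0.0, 0.0, 1.0]] [[-0.0274, -0.9996, -0.0047], [-0.9801, 0.0278, -0.1968], [0.1968, -0.0008, -0.9804]] [0.0718, 0.5505, 0.8831]
starter [([226.0, 136.0, 363.0, 224.0], 0.88)]
reset_rim [([284.0, 170.0, 315.0, 202.0], 0.91), ([316.0, 164.0, 354.0, 196.0], 0.37)]
reset_face [([292.0, 175.0, 301.0, 193.0], 0.57)]
start_face [([323.0, 171.0, 347.0, 189.0], 0.77)]
stop_top [([255.0, 180.0, 272.0, 199.0], 0.55), ([320.0, 164.0, 352.0, 195.0], 0.32)]
glue_bottle [([408.0, 154.0, 450.0, 193.0], 0.76)]
mallet [([128.0, 146.0, 188.0, 282.0], 0.93)]
varnish_tin [([237.0, 260.0, 271.0, 293.0], 0.7)]
sanding_block [([299.0, 246.0, 345.0, 280.0], 0.92)]
side [[476.5, 0.0, 273.5], [0.0, 476.5, 213.2], [0.0, 0.0, 1.0]] [[0.9977, -0.0678, 0.0016], [-0.0478, -0.719, -0.6934], [0.0482, 0.6917, -0.7206]] [-0.5289, 0.1377, 1.1314]
starter [([266.0, 185.0, 369.0, 312.0], 0.62)]
reset_rim [([293.0, 218.0, 323.0, 244.0], 0.61), ([306.0, 253.0, 321.0, 269.0], 0.47)]
reset_face []
start_face [([307.0, 254.0, 323.0, 268.0], 0.59), ([319.0, 319.0, 360.0, 384.0
[... 831 characters left out ...]
  1.00000000e+00]])}
{'time_s': 1.0, 'qpos': array([ 1.04760148e+00,  3.12907772e-01,  1.49772938e+00,  3.11353453e-05,
        1.33098180e+00, -2.23414108e-01]), 'qvel': array([-7.25861728e-04, -7.65268276e-04,  3.23057145e-04,  3.63927920e-05,
        1.03601793e-03, -5.87260076e-05]), 'joint_efforts': array([-2.06879842e-03, -4.02099645e+01, -2.52422297e+01,  6.93359342e-02,
        3.19224538e-02, -3.06020911e-05]), 'position': array([0.15505019, 0.50158336, 0.23870512]), 'tool_rot': array([-4.69139044e-01, -3.10632834e+00,  2.11346514e-05]), 'force': array([ 0.4023332 , -0.26803847, -0.65269108]), 'torque': array([ 0.00371886,  0.01604189, -0.01227127]), 'grip_width': 1.001193859274382}
```

```bash
python3 -c "
import cv2,numpy as np
a=cv2.imread('pics/top0.png')[110:310,110:460];b=cv2.imread('pics/side0.png')[110:400,190:400]
a=cv2.resize(a,None,fx=2,fy=2,interpolation=2); cv2.imwrite('pics/topc.png',a)"

```

```text
(no output)
```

View pics/topc.png

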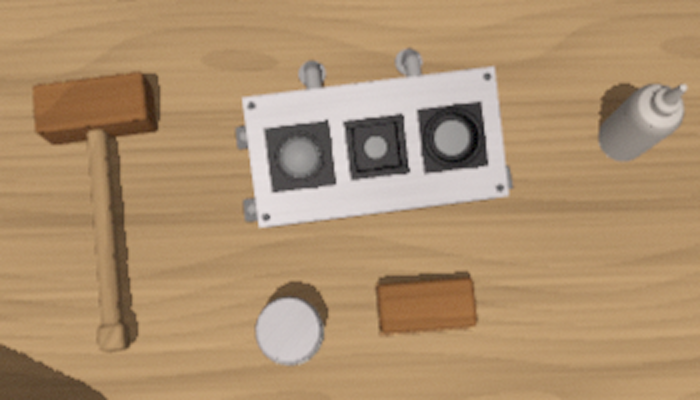

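The view shows the stop mushroom on the left at about (260,188), the reset well in the middle at (298,183) and the start collar on the right at (336,179). Next I'll fit the starter pose from the lid corners.

```bash
cat > h.py <<'E'
from bench import *
import cv2,numpy as np
from scipy.optimize import least_squares
from scipy.spatial.transform import Rotation as R
a=np.radians(15)
LID=np.array([[0.0725,.14,.104],[.0725,-.14,.104],[-.0725,-.14,.066],[-.0725,.14,.066]])
def lidR(yaw): return R.from_euler('z',yaw)*R.from_euler('y',-a)   # x up the slope, z out
def w(p,P): return R.from_euler('z',p[2]).apply(P)+[p[0],p[1],0]
def ctl(p,y,h): # point h above lid, at control y
    return w(p,[0,y,.085])+lidR(p[2]).apply([0,0,h])
def proj(c,X):
    k=calibration(c); q=(k["R"]@np.atleast_2d(X).T).T+k["t"]; q=q@k["K"].T; return q[:,:2]/q[:,2:]
def wproj(s,X):
    k=calibration("wrist"); T=np.eye(4); T[:3,:3]=R.from_rotvec(s["tool_rot"]).as_matrix(); T[:3,3]=s["position"]
    C=np.linalg.inv(T@k["T_tool_cam"]); q=(np.atleast_2d(X)@C[:3,:3].T+C[:3,3])@k["K"].T; return q[:,:2]/q[:,2:]
def toolrv(yaw): # z into lid, x down the slope (toward the operator)
    return (lidR(yaw)*R.from_euler('y',np.pi)).as_rotvec()
E
python3 - <<'E'
from h import *
px=np.array([[243,98],[494,67],[508,196],[261,227]])/2+110
f=least_squares(lambda p:(proj("top",w(p,LID))-px).ravel(),[.5,0,0])
p=f.x;print(p,f.fun.round(1)); np.save("p.npy",p)
for y,h,n in((85e-3,.023,'stop'),(0,.004,'reset'),(-85e-3,.012,'start')):print(n,ctl(p,y,h),proj("top",ctl(p,y,h)),proj("side",ctl(p,y,h)))
# go above reset for a close look
print(toolrv(p[2]))
for h in (.16,.03,-.03):
  for y in (0,-.085): print(h,y,kin.inverse_kinematics(ctl(p,y,h),toolrv(p[2])))
E
```

```text
[0.60452287 0.01375733 0.09993904] [-0.5 -1.5  0.3 -1.6  0.9  1.3 -0.6  1.6]
stop [0.59011905 0.09773927 0.10721629] [[260.0534343  188.49202278]] [[295.60239147 198.62308921]]
reset [0.60349276 0.01365404 0.0888637 ] [[298.59942444 183.59917563]] [[304.68389743 229.29880032]]
start [ 0.60991322 -0.07112842  0.09659111] [[337.43906922 178.76215737]] [[312.1632244 255.5742877]]
[-0.14385531  2.87646472  0.01893891]
0.16 0 [-0.22853612  0.26288482  1.58471542  0.09653767  1.04762864 -1.93717569]
0.16 -0.085 [-0.38684604  0.29564094  1.54132063  0.13800248  1.07609281 -2.10923193]
0.03 0 [-0.20761836  0.47283615  1.64051374  0.11149242  0.78132475 -1.94781234]
0.03 -0.085 [-0.35730131  0.4995317   1.59683193  0.15758844  0.81550853 -2.12295173]
-0.03 0 [-0.1988391   0.58660322  1.6334019   0.12228778  0.67454959 -1.95565202]
-0.03 -0.085 [-0.34481856  0.61036942  1.5897644   0.171387    0.71142616 -2.1325935 ]
```

```bash
python3 - <<'E'
from h import *
p=np.load("p.npy")
effector.move_gripper(0.0)
manip.move_ptp(ctl(p,0,.12),toolrv(p[2])); manip.dwell(.2)
s=readout.state(); im=grab_frame("wrist"); cv2.imwrite("pics/w1.png",im)
import pickle; pickle.dump(s,open("s1.pkl","wb"))
print(s["time_s"],s["position"]-ctl(p,0,.12),s["grip_width"],s["force"])
for n in("reset_rim","reset_face","start_rim","start_face","stop_top","starter"):print(n,[(np.round(b["extent"]).tolist(),round(b["confidence"],2)) for b in boxes_of("wrist",n)][:2])
P=[ctl(p,.085,.023),ctl(p,0,.004),ctl(p,-.085,.012)]+list(w(p,LID))+[ctl(p,0,0)+lidR(p[2]).apply([x,y,.004]) for x in(-.025,.025) for y in (-.025,.025)]
q=wproj(s,P); print(q.round())
for u in q: cv2.circle(im,tuple(int(round(v)) for v in u),2,(0,0,255),-1)
cv2.imwrite("pics/w1o.png",im)
E
```

```text
4.7917 [-1.79112843e-05  4.45427444e-04  3.23242036e-05] 0.006993440339681294 [ 0.85236179 -0.26781671  0.28608388]
reset_rim [([161.0, 178.0, 212.0, 222.0], 0.73), ([243.0, 161.0, 319.0, 241.0], 0.64)]
reset_face [([269.0, 181.0, 295.0, 212.0], 0.8)]
start_rim [([136.0, 161.0, 226.0, 243.0], 0.6)]
start_face [([162.0, 177.0, 209.0, 223.0], 0.56)]
stop_top [([356.0, 183.0, 413.0, 233.0], 0.65)]
starter [([108.0, 105.0, 455.0, 277.0], 0.55)]
[[386. 208.]
 [278. 201.]
 [175. 204.]
 [429. 278.]
 [128. 278.]
 [102. 109.]
 [455. 109.]
 [248. 172.]
 [309. 172.]
 [250. 229.]
 [307. 229.]]
```

View pics/w1o.png

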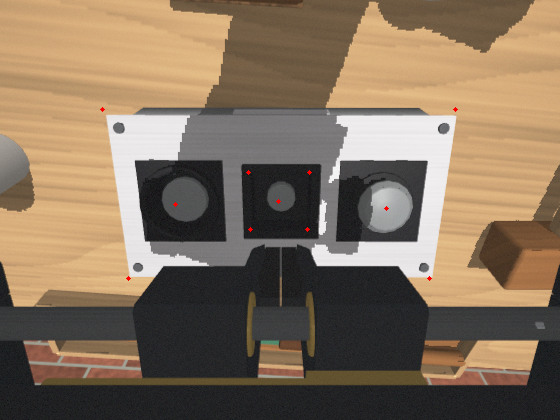

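The lid fits, but the controls sit about 2–3 px from the prediction: the reset well centre shows at (281,201), the start face at (185,200) and the stop at (385,207). I'll refit with these, then probe down along the lid normal.

```bash
python3 - <<'E'
from h import *
import pickle; s=pickle.load(open("s1.pkl","rb"))
p=np.load("p.npy")
o=[(0,.004,281.5,201.5),(0,-.013,281.5,196.5),(-.085,-.004,185.5,200),(.085,.021,384.5,207.5)]
px=np.array([[243,98],[494,67],[508,196],[261,227]])/2+110
wr=lambda p:(wproj(s,[ctl(p,y,h) for y,h,_,_ in o])-[[u,v] for *_,u,v in o]).ravel()
f=least_squares(wr,p); print("wrist only",f.x,f.fun.round(1))
g=least_squares(lambda p:np.r_[wr(p),.5*(proj("top",w(p,LID))-px).ravel()],p); print("both",g.x,g.fun.round(1))
np.save("p2.npy",g.x)
E
```

```text
wrist only [0.60526787 0.01600418 0.10462606] [-0.6  0.6 -0.6  0.5 -1.8 -0.   2.8 -0. ]
both [0.6052265  0.01592763 0.10351011] [-0.7  0.5 -0.7  0.4 -1.9 -0.2  2.7  0.  -0.8 -0.8 -0.4 -1.  -0.   0.4
 -0.7  0.8]
```

```bash
cat >> h.py <<'E'
def press(p,y,h0,hmin,fstop,vel=.02):
    n=lidR(p[2]).apply([0,0,1]); f0=readout.state()["force"]
    h=h0
    while h>hmin:
        h-=.001; manip.servo_line(ctl(p,y,h),vel=vel); s=readout.state(); f=s["force"]-f0
        act=(s["position"]-ctl(p,y,0))@n
        print(f"h {h*1e3:.1f} act {act*1e3:.1f} axial {f@n:.1f} lat {np.linalg.norm(f-n*(f@n)):.1f} t {s['time_s']:.1f}")
        if f@n>fstop or np.linalg.norm(f-n*(f@n))>12: break
    return h
E
python3 - <<'E'
from h import *
p=np.load("p2.npy"); rv=toolrv(p[2])
manip.servo_line(ctl(p,0,.03),rv,vel=.1); manip.dwell(.1)
manip.servo_line(ctl(p,0,-.008),vel=.05)
print(readout.state()["force"])
h=press(p,0,-.008,-.026,18)
manip.dwell(.3); s=readout.state();print(s["force"],s["position"]-ctl(p,0,h))
E
```

```text
[ 0.52600965 -0.1022439   0.06029691]
h -9.0 act -8.9 axial -0.3 lat 0.4 t 7.5
h -10.0 act -10.0 axial 0.6 lat 0.9 t 7.7
h -11.0 act -11.1 axial 0.1 lat 0.8 t 8.0
h -12.0 act -12.1 axial 0.2 lat 0.9 t 8.2
h -13.0 act -13.0 axial 1.6 lat 0.8 t 8.4
h -14.0 act -13.9 axial 3.1 lat 1.3 t 8.7
h -15.0 act -15.0 axial 3.4 lat 0.6 t 8.9
h -16.0 act -16.1 axial 3.1 lat 1.4 t 9.2
h -17.0 act -17.1 axial 2.8 lat 0.3 t 9.4
h -18.0 act -18.1 axial 1.9 lat 0.4 t 9.7
h -19.0 act -19.1 axial 2.4 lat 0.7 t 9.9
h -20.0 act -20.1 axial 1.9 lat 0.2 t 10.2
h -21.0 act -21.1 axial 1.8 lat 0.2 t 10.4
h -22.0 act -21.8 axial 6.9 lat 2.1 t 10.7
h -23.0 act -21.9 axial 17.8 lat 5.9 t 10.9
h -24.0 act -22.0 axial 29.7 lat 11.0 t 11.2
[-17.40530598  -0.25709287  26.34554852] [-3.49926046e-04 -5.88074951e-05  1.98070683e-03]
```

The plunger met its hard stop at 21.9 mm below the lid, against 22 mm expected. Next is the start button: its face is 4 mm below the lid and 10 mm when right down.

```bash
python3 - <<'E'
from h import *
p=np.load("p2.npy"); rv=toolrv(p[2])
manip.servo_line(ctl(p,0,.05),vel=.08)
manip.servo_line(ctl(p,-.085,.05),vel=.1); manip.dwell(.2)
s=readout.state(); cv2.imwrite("pics/w2.png",grab_frame("wrist"))
manip.servo_line(ctl(p,-.085,.002),vel=.05)
h=press(p,-.085,.002,-.013,15)
manip.dwell(.3)
manip.servo_line(ctl(p,-.085,.05),vel=.08)
manip.servo_line(ctl(p,-.03,.14),vel=.15);manip.dwell(.3)
s=readout.state(); print(s["time_s"],s["force"]); cv2.imwrite("pics/w3.png",grab_frame("wrist")); cv2.imwrite("pics/t3.png",grab_frame("side"))
E
```

```text
h 1.0 act 1.1 axial -0.2 lat 1.2 t 15.2
h 0.0 act -0.1 axial -0.4 lat 1.3 t 15.4
h -1.0 act -1.0 axial -0.8 lat 1.3 t 15.7
h -2.0 act -2.1 axial -0.6 lat 0.4 t 15.9
h -3.0 act -3.1 axial -1.0 lat 0.3 t 16.2
h -4.0 act -3.9 axial 1.5 lat 1.2 t 16.4
h -5.0 act -4.9 axial 2.1 lat 0.3 t 16.7
h -6.0 act -5.9 axial 2.3 lat 0.4 t 16.9
h -7.0 act -6.9 axial 3.1 lat 0.8 t 17.2
h -8.0 act -7.9 axial 4.9 lat 1.2 t 17.4
h -9.0 act -8.9 axial 4.7 lat 0.2 t 17.7
h -10.0 act -9.7 axial 7.3 lat 1.2 t 17.9
h -11.0 act -9.8 axial 17.7 lat 5.6 t 18.2
20.5417 [-0.78013098  0.30753826  0.25100766]
```

View pics/w3.png

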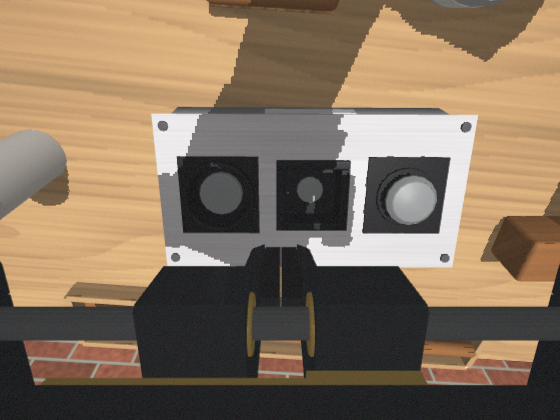

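The picture shows the plunger sunk at (310,190), the start head at (221,193) inside its collar, the mushroom intact at (412,200) and the bottle still standing. The tool is clear and the force is near zero, so I'm handing in.

```bash
python3 -c "
from bench import *
sign_off()"
```

```text
the job is handed in; nothing more can be done
```

I pushed the reset plunger home and then pressed the start button right down and let it go. I handed the job in at about 20.5 s on the robot's clock; no verdict is reported.

- **Locating the starter:** I fitted its pose from the overhead camera and one close wrist view. The two agreed to about 2 mm, except for a residual of about 2–3 px on the stop mushroom and the start face, well inside the fit's clearance.
- **Reset plunger:** With the shut fingertips square to the lid, I met the plunger about 13 mm below the lid and it stopped hard at 21.9 mm, where 22 mm is home. The push peaked at about 30 N. The plunger's resistance read 2–3 N rather than the stated 5 N.
- **Start button:** It moved from about 4 mm to a hard stop at 9.8 mm below the lid, where 10 mm is right down. It took about 7 N as it reached the stop. I held it there 0.3 s and then withdrew.
- **Last checks:** The tool was clear and the force on it was under 1 N. The last wrist picture showed the plunger sunk, the mushroom intact and the bottle standing. Only parts of the mallet, tin and block were in view, and I didn't measure their positions again, but the arm never went low near them. I judged the start button's spring-back by eye only.

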